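# Fan the slide mailers along the smear tray

### The job

Add the two loose oblong slide mailers to the row that is begun in the steel tray, one after the other, fanned like roof shingles: each lies lengthwise along the tray in line with the mailer clipped at the head, its head end resting on the foot end of the mailer before it (overlapping by about a third of a mailer's length) and its foot end down on the tray floor. Leave the small square case where it is.

Things in the scene. Friction and masses are not known exactly. Their poses are not given: they have to be found in the camera images.
- tray: fixed steel tray, 256 long (its x, head at -x, foot at +x) x 136 mm wide; origin centre of underside, on the work surface; floor top at z = 4 mm, rims to 10 mm (18 at the head). A first mailer, same size as the loose ones, is clipped flat and immovable at the head: centre x = -80, y = 0, foot edge x = -35, top z = 14 mm (clip, x below -111: 17). The row runs on to +x along y = 0; floor there is empty
- mailer_a_center (a point): loose flat oblong slide mailer (closed white plastic case, grey window on top), 90 long (its x) x 40 wide (its y) x 10 mm thick, about 35 g, lying flat on the work surface (z = 0); this point is its centre, 5 mm above its underside. Ends alike. The two oblong mailers are the same; either may go first
- mailer_b_center (a point): loose flat oblong slide mailer (closed white plastic case, grey window on top), 90 long (its x) x 40 wide (its y) x 10 mm thick, about 35 g, lying flat on the work surface (z = 0); this point is its centre, 5 mm above its underside. Ends alike. The two oblong mailers are the same; either may go first
- square_case: loose small square case of the same white plastic, 56 x 56 x 12 mm, lying flat among the mailers; origin at the centre of its underside. It does not belong in the row and must not be moved
Things that resemble listed ones, but are neither listed nor needed, are in the scene too. What is shaped like the part that bears mailer_b_center but blue or purple is not meant.

How it is judged:
At the end, for the whole second after the job is handed in: Both oblong mailers at rest in the tray, each sloping (0.08 to 0.30 rad), head on the mailer before, foot on the floor, centre 45 to 75 mm on from the one before (ideally 60; 46 least from the clipped one), within 15 mm of the centreline and 0.2 rad of the tray's direction, centres 9 to 26 mm high (y of mailer_a_center in the frame of tray between -0.015 and 0.015 m and angle between the x axis of each of mailer_a_center, mailer_b_center and the x axis of tray, either way round below 0.2 rad and angle between mailer_a_center's own z axis and vertical between 0.08 and 0.3 rad and z of mailer_a_center in the frame of tray between 0.009 and 0.026 m and y of mailer_b_center in the frame of tray between -0.015 and 0.015 m and angle between mailer_b_center's own z axis and vertical between 0.08 and 0.3 rad and z of mailer_b_center in the frame of tray between 0.009 and 0.026 m and ((x of mailer_a_center in the frame of tray between -0.034 and -0.005 m and x of mailer_b_center in the frame of tray between 0.012 and 0.07 m and horizontal distance between mailer_a_center and mailer_b_center between 0.045 and 0.075 m) or (x of mailer_b_center in the frame of tray between -0.034 and -0.005 m and x of mailer_a_center in the frame of tray between 0.012 and 0.07 m and horizontal distance between mailer_b_center and mailer_a_center between 0.045 and 0.075 m)) and linear speed of each of mailer_a, mailer_b below 0.02 m/s); the robot touches nothing.
It fails at once if the square case is moved by more than 20 mm (distance of square_case from where it was at the start of the episode above 0.02 m).
It also fails if it takes over 48 s, if anything falls off the work surface, if the arm or the gripper's body presses on something with over 40 N, if the wrist force passes 120 N, or if a joint passes its speed limit or range.

### The arm

A 6-joint arm with a two-finger parallel gripper is mounted at the origin on the work surface. World frame = base frame: x ahead of the robot, y to its left, z up, the work surface at z = 0. Lengths are in m, angles in rad, forces in N, time in s.
With the tool pointing down it reaches from about 0.35 to 0.775 m from the base axis. Payload 7.3 kg.
Tool frame: the origin (TCP) lies at the centre of the arm's flange, where the gripper is bolted on; the fingertips stand 178 mm ahead of it and the grasp point (between the pads) lies 159 mm ahead of it; z points along the fingers, y is the line along which they close (so a half turn about z gives the same grasp; the last joint's range is limited). The gripper opens to 92 mm and grips with 3 to 60 N. Pads are 19 mm wide; open, the fingers measure 130 mm over their backs; the gripper's body (75 mm by 190 mm) begins 47 mm behind the grasp point.
Start: joints at [1.168, 0.342, 1.524, -0, 1.275, -0.146], TCP at [0.133, 0.508, 0.405] pointing down, gripper open.
Joint ranges: [-2.53, 2.53], [-0.77, 2.02], [0.04, 2.7], [-1, 4.14], [0.28, 2.66], [-3.11, 3.11]. Speed limits (rad/s): [2.57, 2.57, 3.14, 3.14, 3.14, 3.14].

### API

Orientations are given as [roll, pitch, yaw] about the fixed x, y, z axes, in that order (R = Rz(yaw) Ry(pitch) Rx(roll)).
In Python, from cell import telemetry, vision, ticket gives the robot as it stands.
- The arm moves only by the shell command python3 -m crank 'ROWS' [FORCE]. ROWS is JSON, a list of rows, each a list of 5 numbers: the gripper command: -1 is shut, 1 is fully open, values between are in proportion, then the shift along the tool's x, y, z in mm, then the turn about the tool's z in rad. In form: [[fingers, dx, dy, dz, roll], ...]. A call has 1 to 12 rows; each row is the pose to reach, as a shift and turn from the pose commanded when the call began, along the tool's axes at that moment; what a row does not reach only later rows make up. A row lasts 1/12 s, in which the tool goes at most 41.7 mm and 7.16 degrees, less where a joint would pass 70% of its speed; a pose out of reach is approached as far as the arm can. A call with a gripper value outside its range is refused whole. The fingers move at their own pace and stop on an object; FORCE is the grip in N (left out, the last holds). Time passes only in rows, so rows that repeat a pose let the fingers close. It gives the time, the measured TCP pose, the force, the opening and the grip force at its end, in the units of the state.
- telemetry.observe(): the state, without advancing time (a new reading comes with each control period).
- vision.read_camera(name): name is "scene" or "side" or "wrist"; returns (picture, depth): 400x640x3 uint8, red, green, blue; 400x640 float32, m along the optical axis (not along the pixel's ray), 0 where there is no reading.
- vision.get_calibration(name): a dict with "camera_matrix" (3x3 intrinsics, pixels), "rvec" (rotation vector, rad) and "tvec" (3), from world to camera coordinates, as OpenCV has them. Camera axes: x right, y down, z forward; pixel columns grow to the right and rows downward; lengths in m; the calibration is good to about 2 mm. A picture is of the moment at which its call begins: read the wrist's pose just before it. get_calibration takes no time and is no camera call; for the wrist camera it gives the pose at the moment of the call.
- ticket.hand_in(): hands the job in; it is judged then, once.
The state is a dict: "time": time; "qpos": joint angles; "qvel": joint speeds; "joint_efforts": joint torques, N m; "tool_pos": TCP position; "tool_rot": TCP orientation; "contact_force": force on the tool from outside, world axes, zero at the start; "torque": the same for the moment, N m; "opening": finger opening in m; "grip_force": force on a finger pad.
Only numpy, scipy, OpenCV 4.12 (cv2) and the standard library are available. Lean on these libraries where they do the work, as an engineer would, in place of code of your own. Each camera call takes 0.05 s, during which the arm holds its last target. There are 200 camera calls.

## Working session

There is one attempt and no reset: what is moved stays moved. The work goes in short steps, Python scripts to look and compute and a shell command to move; the robot and the scene stay as the last step left them, time stands still between calls to the robot, and variables do not carry over. Pictures are saved under pics/ and viewed, at most 10 in all, crops included, and the job is handed in when it is done.

```bash
mkdir -p pics; cat > h.py <<'E'
import numpy as np,cv2
from cell import telemetry,vision,ticket
def snap(name,fn=None):
    cal=vision.get_calibration(name); im,d=vision.read_camera(name)
    np.savez('pics/'+(fn or name)+'.npz',im=im,d=d,K=cal['camera_matrix'],r=cal['rvec'],t=cal['tvec'])
    cv2.imwrite('pics/'+(fn or name)+'.png',im[:,:,::-1]); return im,d
def load(fn): return np.load('pics/'+fn+'.npz')
def world(fn,u,v,z=None):
    f=load(fn);K=np.array(f['K']);R=cv2.Rodrigues(np.array(f['r'],float))[0];t=np.array(f['t'],float).ravel()
    ray=R.T@np.linalg.inv(K)@np.array([u,v,1.]); c=-R.T@t
    if z is None: return c+ray*float(f['d'][int(round(v)),int(round(u))])
    return c+ray*(z-c[2])/ray[2]
E
python3 - <<'E'
from h import *
a,_=snap('scene','s0');b,_=snap('side','d0')
print(telemetry.observe())
E
```

```text
{'time': 0.1, 'qpos': array([ 1.16799422e+00,  3.42659306e-01,  1.52490649e+00,  2.74561859e-05,
        1.27539268e+00, -1.46005145e-01]), 'qvel': array([-0.00028778, -0.00195213, -0.00225311,  0.0020368 , -0.00018357,
       -0.00054039]), 'joint_efforts': array([ 3.03854620e-03, -4.31999052e+01, -2.44696641e+01,  7.20078265e-02,
        5.25800907e-02, -3.03354909e-05]), 'tool_pos': array([0.13327422, 0.50768525, 0.40411628]), 'tool_rot': array([-3.14024518e+00, -2.24685661e-04,  2.88478753e+00]), 'contact_force': array([ 0.05609371, -0.18247726,  0.40105114]), 'torque': array([ 0.03467874, -0.02441868, -0.00331885]), 'grip_force': 0.0, 'opening': 0.09147293811126737}
```

View pics/s0.png

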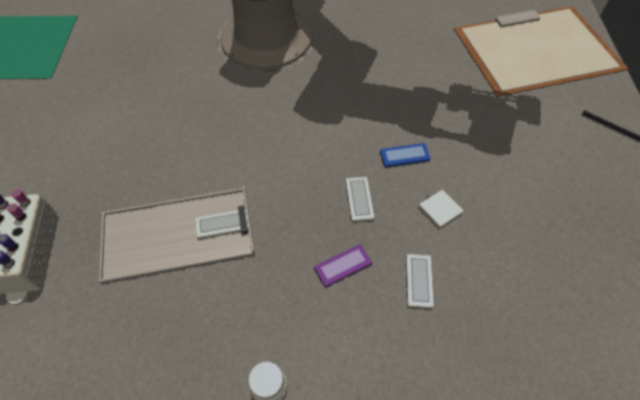

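View pics/d0.png

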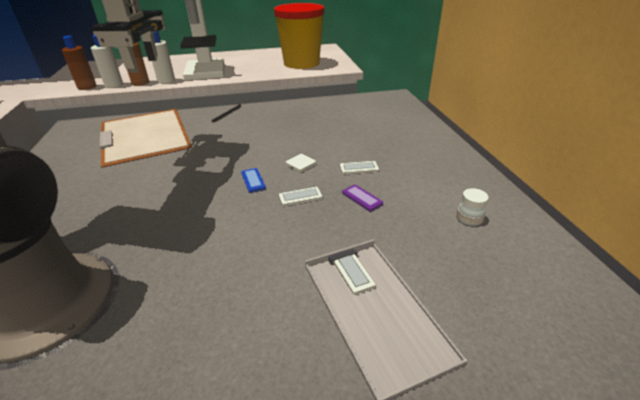

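Scene view: the white oblong candidates are at (360,198) and (420,281). The clipped mailer is at (220,223). Not meant are the blue one (405,155), the purple one (343,265) and the square case (441,208). I'll check this in one crop.

```bash
python3 - <<'E'
from h import *
im=load('s0')['im'][:,:,::-1]
c=cv2.resize(im[140:320,310:480],None,fx=3.3,fy=3.3,interpolation=cv2.INTER_CUBIC)
t=cv2.resize(im[180:290,90:260],None,fx=3.3,fy=3.3,interpolation=cv2.INTER_CUBIC)
cv2.imwrite('pics/c0.png',c); cv2.imwrite('pics/t0.png',t); print(c.shape,t.shape)
# white blobs: min-area rect
hsv=cv2.cvtColor(im,cv2.COLOR_BGR2HSV)
m=((hsv[:,:,2]>125)&(hsv[:,:,1]<50)).astype(np.uint8)
m[:, :180]=0
cs,_=cv2.findContours(m,cv2.RETR_EXTERNAL,cv2.CHAIN_APPROX_NONE)
for k in cs:
    if cv2.contourArea(k)<250 or cv2.contourArea(k)>3000: continue
    r=cv2.minAreaRect(k); b=cv2.boxPoints(r)
    P=np.array([world('s0',u,v,0.010)[:2] for u,v in k[:,0,:]])
    q=cv2.minAreaRect((P*1000).astype(np.float32)); 
    print(np.round(r[0]),'world mm',np.round(q[0]),np.round(q[1]),round(q[2],1), np.round(cv2.boxPoints(q)).tolist(), np.round(world('s0',*r[0]),3))
for n,(u,v) in dict(tl=(101,211),tr=(245,190),br=(252,252),bl=(101,280)).items(): print(n,np.round(world('s0',u,v,.010),4))
E
```

```text
(594, 561, 3) (363, 561, 3)
[265. 378.] world mm [772.  42.] [52. 52.] 38.4 [[736.0, 46.0], [768.0, 5.0], [808.0, 37.0], [776.0, 78.0]] [0.784 0.047 0.061]
[420. 280.] world mm [618. 284.] [42. 93.] 85.3 [[570.0, 267.0], [663.0, 259.0], [667.0, 302.0], [574.0, 309.0]] [0.62  0.285 0.009]
[343. 264.] world mm [590. 161.] [19. 68.] 27.8 [[566.0, 186.0], [598.0, 126.0], [614.0, 135.0], [583.0, 195.0]] [0.591 0.16  0.012]
[441. 207.] world mm [480. 340.] [59. 59.] 34.6 [[439.0, 347.0], [473.0, 298.0], [522.0, 332.0], [488.0, 381.0]] [0.481 0.339 0.011]
[360. 197.] world mm [458. 195.] [94. 43.] 5.0 [[409.0, 213.0], [413.0, 170.0], [507.0, 178.0], [503.0, 221.0]] [0.457 0.196 0.006]
tl [ 0.4835 -0.2686  0.01  ]
tr [ 0.4409 -0.0134  0.01  ]
br [0.5676 0.0081 0.01  ]
bl [ 0.6166 -0.2366  0.01  ]
```

View pics/c0.png

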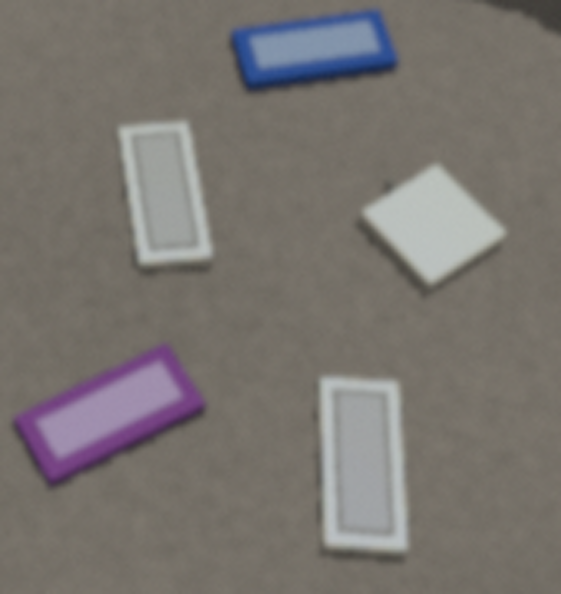

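View pics/t0.png

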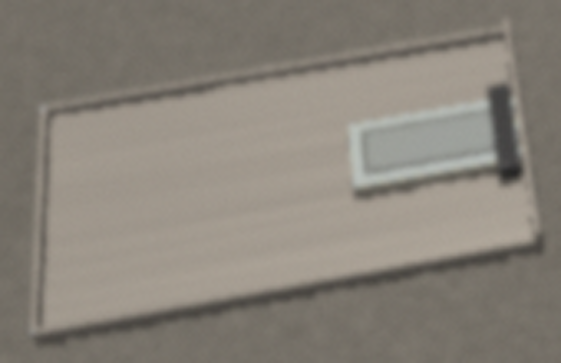

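The crop confirms two white oblong mailers with grey windows, at (360,197) and (420,280), sizes 94x43 and 93x42 mm at z of about 10 mm. In the tray crop, the head clip is on the right and the clipped mailer's foot edge is at about u=196–198. Next I'll work out the tray frame and the first move.

```bash
cat >> h.py <<'E'
def go(x,y,z,yawdeg):
    "delta to TCP target in tool axes"
    s=telemetry.observe(); p=s['tool_pos']; w=s['tool_rot'][2]; d=np.array([x,y,z])-p
    r=w-np.radians(yawdeg); r=(r+np.pi/2)%np.pi-np.pi/2
    print('t',round(s['time'],2),'yaw',round(np.degrees(w),1),'rows: dx %.1f dy %.1f dz %.1f roll %.3f'%(1e3*(d[0]*np.cos(w)+d[1]*np.sin(w)),1e3*(d[0]*np.sin(w)-d[1]*np.cos(w)),-1e3*d[2],r))
E
python3 - <<'E'
from h import *
q=lambda U,V:(90+U/3.3,180+V/3.3)
a=world('s0',*q(351,127),.014);b=world('s0',*q(357,190),.014);print('foot edge',a,b,np.linalg.norm(a-b))
for n,p in dict(tl=(43,106),tr=(507,35),br=(540,240),bl=(36,334)).items():
    print(n,np.round(world('s0',*q(*p),.010 if n in('tl','bl') else .018),4))
# mailer far-edge corners of clipped near clip
c=world('s0',*q(489,102),.014);d=world('s0',*q(497,165),.014);print(c,d, np.degrees(np.arctan2(*(a-c)[1::-1])),np.degrees(np.arctan2(*(b-d)[1::-1])))
go(.458,.195,.330,5)
E
```

```text
foot edge [ 0.50317945 -0.09377809  0.014     ] [ 0.54130134 -0.08564443  0.014     ] 0.03897993380617066
tl [ 0.4859 -0.2644  0.01  ]
tr [ 0.4476 -0.0143  0.018 ]
br [0.5731 0.0122 0.018 ]
bl [ 0.6187 -0.2362  0.01  ]
[ 0.48830039 -0.02136906  0.014     ] [ 0.52712465 -0.01391779  0.014     ] -78.38813590976893 -78.81965264649388
t 0.1 yaw 165.3 rows: dx -393.5 dy -220.0 dz 74.1 roll -0.344
```

```bash
python3 -m crank '[[0.4,-40,-22,8,-0.1],[0.4,-80,-45,16,-0.2],[0.4,-120,-67,24,-0.344],[0.4,-160,-90,32,-0.344],[0.4,-200,-112,40,-0.344],[0.4,-230,-130,48,-0.344],[0.4,-270,-150,56,-0.344],[0.4,-310,-172,64,-0.344],[0.4,-350,-195,74,-0.344],[0.4,-393,-220,74,-0.344],[0.4,-393,-220,74,-0.344],[0.4,-393,-220,74,-0.344]]' 20
python3 - <<'E'
from h import *
snap('wrist','w0'); go(.458,.195,.330,5)
im=load('w0')['im'][:,:,::-1]; g=((im.min(2)>150)).astype(np.uint8)
for k in cv2.findContours(g,cv2.RETR_EXTERNAL,cv2.CHAIN_APPROX_NONE)[0]:
    if 1000<cv2.contourArea(k):
        P=np.array([world('w0',u,v,0.010)[:2] for u,v in k[:,0,:]]); q=cv2.minAreaRect((P*1000).astype(np.float32))
        print(np.round(cv2.minAreaRect(k)[0]),np.round(q[0],1),np.round(q[1],1),round(q[2],1))
E
```

```text
time: 1.1
tool_pos: [0.4614, 0.191, 0.3299]
tool_rot: [-3.14, 0.001, -3.059]
contact_force: [-0.1, -0.2, 0.0]
opening: 0.0641
grip_force: 0.0
t 1.15 yaw -175.3 rows: dx 1.7 dy 2.8 dz -0.1 roll -0.005
[318. 330.] [610.7 197.1] [ 36.3 131.8] 4.8
[454.  71.] [358.1 287.8] [23.  72.3] 9.4
[458. 137.] [421.2 315.7] [233.2 330.6] 4.7
[ 98. 138.] [447.  -28.1] [232.7 183. ] 9.3
```

View pics/w0.png

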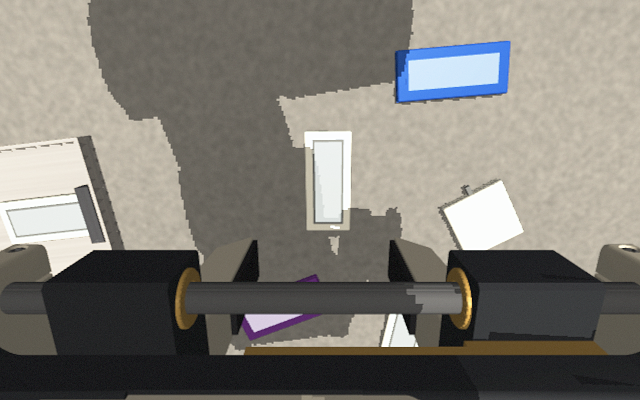

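The wrist view shows mailer A ahead of the fingers, with corners at (305,131), (351,131), (350,230) and (306,230). The square case is well to the right at (480,215).

```bash
python3 - <<'E'
from h import *
P=np.array([world('w0',u,v,.010) for u,v in [(305,131),(351,131),(351,222),(308,222)]]);print(P.round(4),P.mean(0))
P=np.array([world('w0',u,v,.005) for u,v in [(305,131),(351,131),(350,230),(306,230)]]);print(P.round(4),P.mean(0))
print(world('w0',328,180))
E
```

```text
[[0.415  0.1721 0.01  ]
 [0.4118 0.2108 0.01  ]
 [0.4928 0.2193 0.01  ]
 [0.4961 0.1803 0.01  ]] [0.45390157 0.19562323 0.01      ]
[[0.4154 0.1719 0.005 ]
 [0.4122 0.2112 0.005 ]
 [0.5025 0.2197 0.005 ]
 [0.5059 0.1789 0.005 ]] [0.45901296 0.19543456 0.005     ]
[0.45524131 0.19504154 0.01143468]
```

```bash
python3 -m crank '[[0.4,2,3,40,0],[0.4,2,3,80,0],[0.4,2,3,115,0],[0.4,2,3,140,0],[0.4,2,3,149,0],[0.4,2,3,149,0],[-0.5,2,3,149,0],[-0.5,2,3,149,0],[-0.5,2,3,149,0],[-0.5,2,3,149,0],[-0.5,2,3,149,0]]' 15
python3 - <<'E'
from h import *
go(.4575,.1955,.181,5)
E
```

```text
time: 2.07
tool_pos: [0.4555, 0.1982, 0.1827]
tool_rot: [3.141, 0.002, -3.054]
contact_force: [-1.0, 0.8, 5.1]
opening: 0.0397
grip_force: 15.0
t 2.07 yaw -175.0 rows: dx -1.7 dy -2.8 dz 1.7 roll -0.000
```

```bash
python3 -m crank '[[-0.5,0,0,-25,0],[-0.5,0,0,-55,0],[-0.5,0,0,-80,0],[-0.5,0,0,-80,0],[-0.5,0,0,-80,0]]' 20
python3 - <<'E'
from h import *
print(telemetry.observe()['opening']);go(.5256,-.1034,.26,101.6)
E
```

```text
time: 2.48
tool_pos: [0.4555, 0.1981, 0.2632]
tool_rot: [3.141, 0.004, -3.055]
contact_force: [0.1, 0.3, -1.1]
opening: 0.0395
grip_force: 20.0
0.03952872007246687
t 2.48 yaw -175.0 rows: dx -43.6 dy -306.4 dz 3.2 roll 1.455
```

```bash
python3 -m crank '[[-0.5,-4,-28,3,0.12],[-0.5,-8,-56,3,0.24],[-0.5,-12,-84,3,0.36],[-0.5,-16,-112,3,0.48],[-0.5,-20,-140,3,0.6],[-0.5,-24,-168,3,0.72],[-0.5,-28,-196,3,0.84],[-0.5,-32,-224,3,0.96],[-0.5,-36,-252,3,1.08],[-0.5,-40,-280,3,1.2],[-0.5,-44,-306,3,1.32],[-0.5,-44,-306,3,1.44]]'
python3 -m crank '[[-0.5,0,0,0,0.015],[-0.5,0,0,0,0.015],[-0.5,0,0,0,0.015],[-0.5,0,0,0,0.015]]'
python3 - <<'E'
from h import *
snap('wrist','w1');snap('scene','s1');go(.5256,-.1034,.26,101.6)
E
```

```text
time: 3.48
tool_pos: [0.5264, -0.1071, 0.2573]
tool_rot: [-3.141, 0.001, 1.779]
contact_force: [-0.8, -0.1, -0.2]
opening: 0.0395
grip_force: 20.0
time: 3.82
tool_pos: [0.5255, -0.1021, 0.2583]
tool_rot: [-3.141, -0.001, 1.777]
contact_force: [0.4, 0.5, -1.0]
opening: 0.0392
grip_force: 20.0
t 3.92 yaw 101.8 rows: dx -1.1 dy -0.3 dz -1.4 roll 0.003
```

View pics/w1.png

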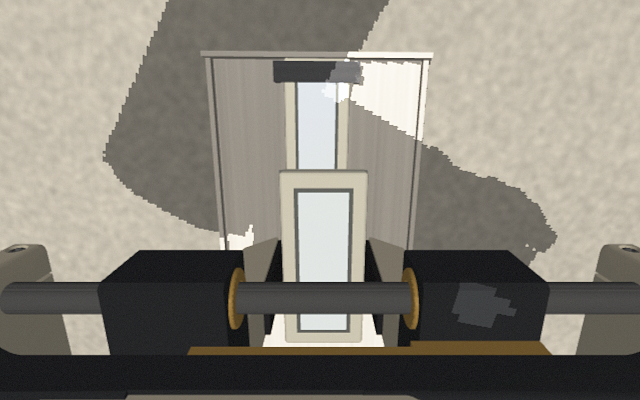

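Wrist view: the held mailer's head edge runs from (280,171) to (368,171). It lies over the clipped mailer (287–348 wide, clip at v=70), aligned with the tray walls.

```bash
python3 - <<'E'
from h import *
u=np.array([np.cos(np.radians(-78.4)),np.sin(np.radians(-78.4))]);n=np.array([-u[1],u[0]]);O=np.array([.530,-.125])
f=lambda p:((p[:2]-O)@u*1e3).round(1).item().__repr__()+' '+((p[:2]-O)@n*1e3).round(1).item().__repr__()
for c,z in [((280,171),.0856),((368,171),.0856),((286,170),.014),((348,170),.014),((286,82),.014),((350,82),.014),((205,54),.018),((432,54),.018),((222,230),.01),((415,220),.01)]:
    print(c,f(world('w1',*c,z)))
s=telemetry.observe();print('tcp',f(s['tool_pos']),s['tool_pos'])
E
```

```text
(280, 171) -68.7 -18.3
(368, 171) -68.9 20.8
(286, 170) -54.8 -23.3
(348, 170) -55.0 17.0
(286, 82) -109.2 -21.9
(350, 82) -109.3 17.0
(205, 54) -124.4 -68.5
(432, 54) -124.9 64.2
(222, 230) -11.3 -69.5
(415, 220) -19.3 64.5
tcp -23.1 0.4 [ 0.52570491 -0.10225047  0.25861558]
```

```bash
python3 -m crank '[[-0.5,-6,-4,20,0],[-0.5,-6,-4,40,0],[-0.5,-6,-4,52,0],[-0.5,-6,-4,58,0],[-0.5,-6,-4,60,0],[-0.5,-6,-4,61,0],[-0.5,-6,-4,61,0],[-0.5,-6,-4,61,0],[-0.5,-6,-4,61,0]]'
```

```text
time: 4.67
tool_pos: [0.5233, -0.1097, 0.1984]
tool_rot: [3.14, 0.001, 1.774]
contact_force: [0.1, -0.3, -0.6]
opening: 0.0396
grip_force: 20.0
```

Underside is at z ≈ 15.7 mm and not in contact yet. I'll go down 1 mm more, open, then lift.

```bash
python3 -m crank '[[-0.5,0,0,1,0],[0.1,0,0,1,0],[0.1,0,0,1,0],[0.1,0,0,1,0],[0.1,0,0,1,0],[0.1,0,0,1,0],[0.1,0,0,-20,0],[0.1,0,0,-60,0],[0.1,0,0,-100,0],[0.1,30,0,-135,0],[0.1,30,0,-135,0],[0.1,30,0,-135,0]]'
python3 -m crank '[[0.1,-70,0,0,0],[0.1,-70,0,0,0],[0.1,-70,0,0,0],[0.1,-70,0,0,0],[0.1,-70,0,0,0]]'
python3 - <<'E'
from h import *
snap('wrist','w2');go(.618,.284,.330,-5)
E
```

```text
time: 5.67
tool_pos: [0.5171, -0.0793, 0.3349]
tool_rot: [3.137, 0.002, 1.776]
contact_force: [0.1, 0.2, 0.1]
opening: 0.0504
grip_force: 0.0
time: 6.08
tool_pos: [0.5307, -0.1489, 0.331]
tool_rot: [-3.139, -0.002, 1.773]
contact_force: [0.8, 0.0, -0.0]
opening: 0.0505
grip_force: 0.0
t 6.13 yaw 101.6 rows: dx 405.9 dy 172.6 dz 1.4 roll -1.281
```

View pics/w2.png

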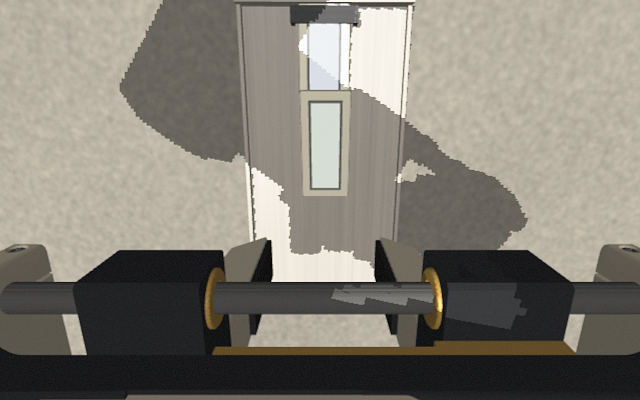

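The mailer lies in line: head edge at v=91 (302–351), foot edge at v=195 (303–347). Slope and position follow from depth.

```bash
python3 - <<'E'
from h import *
u=np.array([np.cos(np.radians(-78.4)),np.sin(np.radians(-78.4))]);n=np.array([-u[1],u[0]]);O=np.array([.530,-.125])
f=lambda p:[round(float(v),1) for v in ((p[:2]-O)@u*1e3,(p[:2]-O)@n*1e3,p[2]*1e3)]
for c,z in [((302,91),.024),((351,91),.024),((303,195),.013),((347,195),.013),((292,24),.014),((358,24),.014),((237,2),.018),((413,2),.018)]: print(c,f(world('w2',*c,z)))
for v in (60,80,98,110,130,150,170,190,205): print(v,f(world('w2',325,v)))
E
python3 -m crank '[[0.3,40,17,0,-0.12],[0.3,80,34,0,-0.24],[0.3,120,51,0,-0.36],[0.3,158,67,0,-0.48],[0.3,196,83,0,-0.6],[0.3,234,100,0,-0.72],[0.3,272,116,0,-0.84],[0.3,310,132,0,-0.96],[0.3,348,148,0,-1.08],[0.3,380,162,0,-1.2],[0.3,406,173,1,-1.28],[0.3,406,173,1,-1.28]]'
python3 -m crank '[[0.3,30,0,0,0],[0.3,30,0,0,0],[0.3,30,0,0,0],[0.3,30,0,0,0],[0.3,30,0,0,0]]'
python3 - <<'E'
from h import *
snap('wrist','w3');go(.618,.284,.330,-5)
E
```

```text
(302, 91) [-58.9, -20.5, 24.0]
(351, 91) [-58.9, 17.9, 24.0]
(303, 195) [28.6, -21.8, 13.0]
(347, 195) [28.6, 17.1, 13.0]
(292, 24) [-108.5, -28.0, 14.0]
(358, 24) [-108.4, 22.9, 14.0]
(237, 2) [-122.8, -68.5, 18.0]
(413, 2) [-122.6, 63.4, 18.0]
60 [-82.4, -2.5, 15.4]
80 [-67.5, -2.5, 15.0]
98 [-53.6, -2.5, 27.4]
110 [-44.5, -2.5, 26.3]
130 [-28.9, -2.5, 25.4]
150 [-12.4, -2.4, 21.7]
170 [5.0, -2.4, 19.1]
190 [23.6, -2.4, 14.8]
205 [40.3, -2.3, 4.9]
time: 7.13
tool_pos: [0.6174, 0.2901, 0.3305]
tool_rot: [3.14, -0.001, 3.064]
contact_force: [-0.6, -0.6, -0.6]
opening: 0.0595
grip_force: 0.0
time: 7.55
tool_pos: [0.5893, 0.2861, 0.3322]
tool_rot: [3.141, 0.001, 3.053]
contact_force: [-0.4, 0.2, 0.8]
opening: 0.0597
grip_force: 0.0
t 7.6 yaw 174.9 rows: dx -28.7 dy 0.6 dz 2.1 roll -0.001
```

View pics/w3.png

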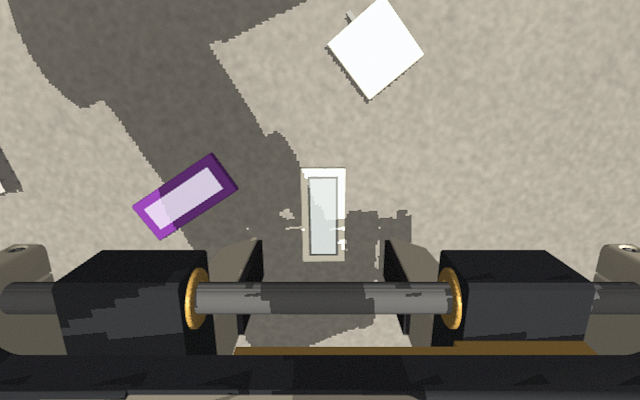

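Mailer 1 sits at x ≈ -17 with slope about 0.16. Mailer B is in the wrist view at (302–345, 168–261), and the purple one (185,195) and the case (375,50) are clear of the fingers.

```bash
python3 - <<'E'
from h import *
P=np.array([world('w3',u,v,.010) for u,v in [(302,168),(345,168),(344,260),(303,260)]]);print(P.round(4),P.mean(0),np.degrees(np.arctan2(*(P[3]-P[0])[1::-1])))
c=P.mean(0); go(c[0],c[1],.181,-5)
E
```

```text
[[0.5719 0.2701 0.01  ]
 [0.5752 0.3076 0.01  ]
 [0.6633 0.3004 0.01  ]
 [0.6599 0.2618 0.01  ]] [0.61760292 0.28499086 0.01      ] -5.436340540498145
t 7.6 yaw 174.9 rows: dx -28.2 dy 1.5 dz 151.1 roll -0.001
```

```bash
python3 -m crank '[[0.3,-28,1,20,0],[0.3,-28,1,60,0],[0.3,-28,1,100,0],[0.3,-28,1,130,0],[0.3,-28,1,145,0],[0.3,-28,1,150,0],[0.3,-28,1,150,0],[-0.5,-28,1,150,0],[-0.5,-28,1,150,0],[-0.5,-28,1,150,0],[-0.5,-28,1,150,0],[-0.5,-28,1,150,0]]' 15
python3 -m crank '[[-0.5,0,0,-20,0],[-0.5,0,0,-50,0],[-0.5,0,0,-80,0],[-0.5,0,0,-80,0],[-0.5,0,0,-80,0]]' 20
python3 - <<'E'
from h import *
u=np.array([np.cos(np.radians(-78.4)),np.sin(np.radians(-78.4))]);n=np.array([-u[1],u[0]]);O=np.array([.530,-.125])
p=O+.045*u-.0025*n; go(*p,.275,101.6)
E
```

```text
time: 8.6
tool_pos: [0.6173, 0.2849, 0.183]
tool_rot: [3.141, 0.002, 3.054]
contact_force: [-0.0, 0.1, 3.2]
opening: 0.0396
grip_force: 15.0
time: 9.02
tool_pos: [0.6172, 0.2851, 0.2643]
tool_rot: [3.14, 0.004, 3.054]
contact_force: [-0.3, -0.2, -1.1]
opening: 0.0397
grip_force: 20.0
t 9.02 yaw 175.0 rows: dx 40.5 dy -460.0 dz -10.7 roll 1.281
```

```bash
python3 -m crank '[[-0.5,3,-38,-10,0.11],[-0.5,7,-76,-10,0.22],[-0.5,10,-114,-10,0.33],[-0.5,13,-152,-10,0.44],[-0.5,17,-190,-10,0.55],[-0.5,20,-228,-10,0.66],[-0.5,24,-266,-10,0.77],[-0.5,27,-304,-10,0.88],[-0.5,31,-342,-10,0.99],[-0.5,34,-380,-10,1.1],[-0.5,37,-420,-10,1.2],[-0.5,40,-458,-10,1.28]]'
python3 -m crank '[[-0.5,0,-2,0,0],[-0.5,0,-2,0,0],[-0.5,0,-2,0,0],[-0.5,0,-2,0,0],[-0.5,0,-2,0,0]]'
python3 - <<'E'
from h import *
snap('wrist','w4');u=np.array([np.cos(np.radians(-78.4)),np.sin(np.radians(-78.4))]);n=np.array([-u[1],u[0]]);O=np.array([.530,-.125])
p=O+.045*u-.0025*n; go(*p,.275,101.6)
E
```

```text
time: 10.02
tool_pos: [0.5357, -0.1696, 0.2704]
tool_rot: [-3.14, -0.001, 1.769]
contact_force: [0.8, 0.1, -0.4]
opening: 0.0393
grip_force: 20.0
time: 10.43
tool_pos: [0.5351, -0.1668, 0.2714]
tool_rot: [-3.141, -0.001, 1.776]
contact_force: [-0.0, -0.4, -0.7]
opening: 0.0397
grip_force: 20.0
t 10.48 yaw 101.8 rows: dx -3.0 dy 0.9 dz -3.5 roll 0.003
```

View pics/w4.png

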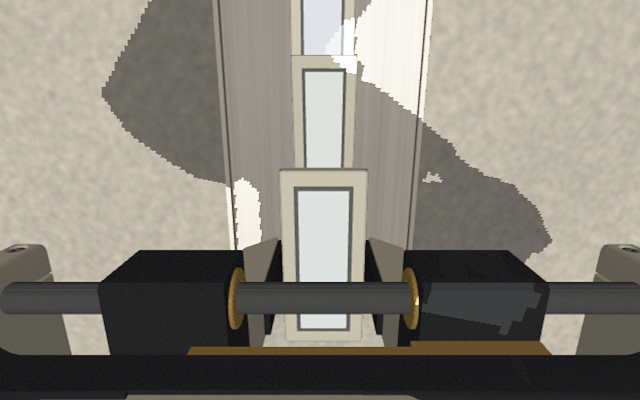

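```bash
python3 -m crank '[[-0.5,-2,0,20,0],[-0.5,-2,0,40,0],[-0.5,-2,0,55,0],[-0.5,-2,0,62,0],[-0.5,-2,0,65,0],[-0.5,-2,0,66,0],[-0.5,-2,0,66,0],[-0.5,-2,0,66,0],[-0.5,-2,0,66,0]]'
```

```text
time: 11.23
tool_pos: [0.5356, -0.1703, 0.2066]
tool_rot: [3.14, 0.001, 1.774]
contact_force: [0.2, -1.1, 0.7]
opening: 0.0394
grip_force: 20.0
```

```bash
python3 -m crank '[[-0.5,0,0,2,0],[-0.5,0,0,3,0],[-0.5,0,0,3,0],[-0.5,0,0,3,0]]'
```

```text
time: 11.57
tool_pos: [0.5352, -0.1702, 0.2027]
tool_rot: [-3.142, -0.0, 1.774]
contact_force: [0.3, -0.9, 0.3]
opening: 0.0397
grip_force: 20.0
```

Underside is at 19.7 mm, just at the surface. Release and lift.

```bash
python3 -m crank '[[0.1,0,0,0,0],[0.1,0,0,0,0],[0.1,0,0,0,0],[0.1,0,0,0,0],[0.1,0,0,0,0],[0.1,0,0,-20,0],[0.1,0,0,-60,0],[0.1,0,0,-100,0],[0.1,-30,0,-130,0],[0.1,-70,0,-130,0],[0.1,-70,0,-130,0],[0.1,-70,0,-130,0]]'
python3 -m crank '[[0.1,0,0,-40,0],[0.1,0,0,-40,0],[0.1,0,0,-40,0],[0.1,0,0,-40,0]]'
python3 - <<'E'
from h import *
snap('wrist','w5');snap('scene','s5')
u=np.array([np.cos(np.radians(-78.4)),np.sin(np.radians(-78.4))]);n=np.array([-u[1],u[0]]);O=np.array([.530,-.125])
for v in range(20,235,9):
    p=world('w5',325,v);print(v,[round(float(x),1) for x in ((p[:2]-O)@u*1e3,(p[:2]-O)@n*1e3,p[2]*1e3)])
E
```

```text
time: 12.57
tool_pos: [0.5492, -0.2404, 0.3327]
tool_rot: [3.141, 0.0, 1.771]
contact_force: [-1.2, 0.5, -0.2]
opening: 0.0504
grip_force: 0.0
time: 12.9
tool_pos: [0.5492, -0.2379, 0.3721]
tool_rot: [-3.141, -0.001, 1.775]
contact_force: [0.4, 0.4, -0.5]
opening: 0.0504
grip_force: 0.0
20 [-26.2, -1.8, 23.0]
29 [-19.3, -1.8, 22.1]
38 [-12.2, -1.8, 22.1]
47 [-5.5, -1.8, 18.2]
56 [2.9, -1.8, 27.9]
65 [10.2, -1.8, 28.1]
74 [17.4, -1.7, 26.8]
83 [24.9, -1.7, 26.5]
92 [32.5, -1.7, 25.2]
101 [40.2, -1.7, 21.7]
110 [48.1, -1.6, 22.2]
119 [56.3, -1.6, 19.6]
128 [64.6, -1.6, 18.1]
137 [73.0, -1.6, 18.2]
146 [81.5, -1.5, 17.5]
155 [92.2, -1.5, 4.0]
164 [101.1, -1.4, 5.1]
173 [110.6, -1.4, 4.0]
182 [119.7, -1.4, 5.1]
191 [128.0, -1.4, 9.4]
200 [139.9, -1.3, 1.0]
209 [150.0, -1.3, 0.5]
218 [160.4, -1.3, -0.6]
227 [170.6, -1.2, -0.5]
```

View pics/w5.png

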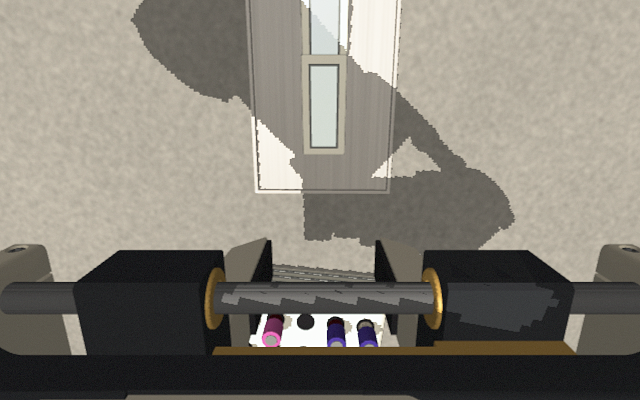

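The wrist view shows mailer 2 at (302–347, 55–153), in line, with its foot edge at about x=88. One plane fit of both slopes before handing in.

```bash
python3 - <<'E'
from h import *
snap('side','d5')
u=np.array([np.cos(np.radians(-78.4)),np.sin(np.radians(-78.4))]);n=np.array([-u[1],u[0]]);O=np.array([.530,-.125])
def fit(f,us,vs):
    P=np.array([world(f,a,b) for a in us for b in vs]);x=(P[:,:2]-O)@u;return np.polyfit(x,P[:,2],1).round(4),x.min().round(3),x.max().round(3)
print(fit('w5',range(312,338),range(3,49)),fit('w5',range(312,338),range(60,150)),fit('w2',range(312,338),range(97,190)))
for f in('s0','s5'):
    m=load(f)['im'][190:230,415:470].min(2)>150; print(np.argwhere(m).mean(0),m.sum())
E
```

```text
(array([0.4398, 0.0335]), np.float64(-0.039), np.float64(0.038)) (array([-0.1812,  0.0316]), np.float64(0.006), np.float64(0.085)) (array([-0.2417,  0.0191]), np.float64(-0.054), np.float64(0.023))
[17.14177215 26.08860759] 790
[17.0970516  26.17690418] 814
```

```bash
python3 - <<'E'
from h import *
from scipy.stats import theilslopes
u=np.array([np.cos(np.radians(-78.4)),np.sin(np.radians(-78.4))]);O=np.array([.530,-.125])
for f,r in(('w5',range(3,46)),('w5',range(62,148)),('w2',range(97,190))):
    P=np.array([world(f,a,b) for a in range(314,336,3) for b in r[::2]]);x=(P[:,:2]-O)@u
    print(f,np.round(theilslopes(P[:,2],x),4))
E
```

```text
w5 [-0.1556  0.0196 -0.1683 -0.1422]
w5 [-0.1686  0.0297 -0.1724 -0.1647]
w2 [-0.1604  0.0194 -0.1639 -0.1571]
```

Slopes are 0.16 and 0.17, spacing is about 60 mm, and the case hasn't moved. Handing in.

```bash
python3 -c "
from cell import ticket
print(ticket.hand_in())"
```

```text
the job is handed in; nothing more can be done
None
```

The job is handed in, with no verdict returned: both white oblong mailers lie shingled in the tray, in line and about 60 mm apart, sloping 0.16 and 0.17 rad, and the square case has not moved.

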